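# Throw the interlocked levers of the storeroom switch bank

### The arm

A 6-joint arm with a two-finger parallel gripper is mounted at the origin on the work surface. World frame = base frame: x ahead of the robot, y to its left, z up, the work surface at z = 0. Lengths are in mm, angles in rad, forces in N, time in s.
With the tool pointing down it reaches from about 275 to 750 mm from the base axis. Payload 10.2 kg.
Tool frame: the origin (TCP) lies at the very end of the fingers, on their centre line; the grasp point (between the pads) lies 19 mm behind it (bot.grasp_offset is the distance from the TCP to the grasp point, in mm); z points along the fingers, y is the line along which they close (so a half turn about z gives the same grasp; the last joint's range is limited). The gripper opens to 85 mm and grips with 20 to 120 N. Pads are 22 mm wide; open, the fingers measure 114 mm over their backs; the gripper's body (76 mm by 85 mm) begins 54 mm behind the grasp point. The pads swing forward as they close: fully open they stand 13 mm farther back than shut.
Start: joints at [0.902, 0.313, 1.498, -0, 1.331, -0.223], TCP at [226.382, 473.69, 231.294] pointing down, gripper open.
Joint ranges: [-2.94, 2.94], [-0.97, 2.17], [0.19, 2.56], [-1.23, 4.37], [0.02, 3.11], [-2.88, 2.88]. Speed limits (rad/s): [2.39, 2.39, 3.01, 3.14, 3.14, 3.14].

### API

Orientations are given as a unit quaternion [w, x, y, z].
In Python, from station import bot gives the robot as it stands.
- The arm moves only by the shell command python3 -m crank 'ROWS' [FORCE]. ROWS is JSON, a list of rows, each an object of numbers: "tx", "ty", "tz": the shift along the tool's x, y, z scaled (see below); "spin": the turn about the tool's z scaled (see below); "hand": the closure, from -1 (fully open) to 1 (shut). In form: [{"tx": .., "ty": .., "tz": .., "spin": .., "hand": ..}, ...]. A call has 1 to 10 rows; each row is the pose to reach, as a shift and turn from the pose commanded when the call began, along the tool's axes at that moment; what a row does not reach only later rows make up. The controller multiplies each number of a shift by 0.2 m and each number of a turn by 0.5 rad. A row lasts 1/10 s, in which the tool goes at most 50 mm and 8.59 degrees, less where a joint would pass 70% of its speed; a pose out of reach is approached as far as the arm can. A call with a number of a shift or a turn outside -1 to 1 is refused whole. A call with a gripper value outside its range is refused whole. The fingers move at their own pace and stop on an object; FORCE is the grip in N (left out, the last holds). Time passes only in rows, so rows that repeat a pose let the fingers close. It gives the time, the measured TCP pose, the force, the opening and the grip force at its end, in the units of the state.
- bot.observe(): the state, without advancing time (a new reading comes with each control period).
- bot.get_image(name): name is "scene" or "top" or "wrist"; returns a dict with "img" (480x640x3 uint8, red, green, blue), "vertical_fov" (degrees; the focal length in pixels is half the picture's height over the tangent of half this angle, whatever the lens; pixels are square), "cx", "cy" (the principal point, pixels), "eye" and "attitude" of the camera in the world; the wrist camera has in their place "mount" (4x4, takes a point from camera to tool coordinates, whose origin is the TCP and whose axes are the flange's). Camera axes: x right, y down, z forward; pixel columns grow to the right and rows downward; lengths in mm; the calibration is good to about 2 mm. The wrist camera is an equidistant fisheye: a pixel r from the principal point sees the ray r / f radians off the axis. A picture is of the moment at which its call begins: read the wrist's pose just before it. There is no depth.
- bot.sign_off(): hands the job in; it is judged then, once.
Trained networks look in the newest picture that a camera, given by its name, has taken for a name from the list of things; names that differ only in an ending like _2 or _b are one class to them, and where a whole thing is asked for, a point or a joint stands for the part that bears it (a point fixed in the world has none). Each returns a list of dicts, best first, with "p" (0 to 1); they miss things now and then, are a little off and sometimes report something else, mostly with a low value. They report only what shows in the picture. A call takes as long as a camera call.
- bot.search_frame(camera, thing): "xyz" ([x, y, z] in mm, in world coordinates, good to about 4 mm: the middle of the surface that is visible of it).
- bot.masks_of(camera, thing): "pixels" (480x640 bool, what is visible of it).
The state is a dict: "time_s": time; "joints": joint angles; "joint_vel": joint speeds; "tau": joint torques, N m; "ee_pos": TCP position; "tool_rot": TCP orientation; "force": force on the tool from outside, world axes, zero at the start; "moment": the same for the moment, N m; "finger_gap": opening from 0.0 (shut) to 1.0 (fully open); "finger_force": force on a finger pad.
Only numpy, scipy, OpenCV 4.12 (cv2) and the standard library are available. Lean on these libraries where they do the work, as an engineer would, in place of code of your own. Each camera call takes 0.05 s, during which the arm holds its last target. There are 200 camera calls.

### The job

Switch the storeroom's lever bank on: throw all three levers fully over to the left (seen from the robot), to their stops on the side under the red rail. They are interlocked and go only in one order, which is not marked and changes from day to day, so try each one gently, leave a blocked one until another has freed it, and never force any lever. Do not disturb the mug, the tape roll or the toy bus standing beside the bank, and let go when all three are over.

Things in the scene. Friction and masses are not known exactly. Their poses are not given: they have to be found in the camera images.
- bank: Switch bank fixed to the table: grey steel housing 200 (x) by 340 (y) by 145 mm high, three slots in its top. Origin: centre of its underside; x points the way the levers are thrown (about the robot's left), y towards the robot, z up. Three alike levers turn about one line along y at x 0, z 50 mm (inside the housing), at y +85 (near), 0 (middle) and -85 mm (far from the robot).
- rail (a point): Centre of the red rail, part of the bank, along its y over the thrown side: bank x 36 to 76, z 225 to 245, y -185 to 185 mm, on two red posts 30 by 40 mm at x 71, y +-165 mm, 260 mm high. It hangs close over the thrown handles, so upright fingers run into it before the stop: tilt the tool 35 to 45 degrees, fingers pointing down and along +x of the bank, tips just past the handle bar.
- lever_near_grip (a point): Centre of the near lever's cross handle: black bar 16 mm thick, 42 mm long, along the bank's y, on a steel stem 8 by 10 mm. It moves on an arc of 150 mm radius: at joint 0 at bank x -65, z 185 mm; upright z 200 mm; at joint 0.90 at x +65, z 185 mm. The point's z runs outward along the stem.
- lever_mid_grip (a point): The same for the middle lever.
- lever_far_grip (a point): The same for the far lever.
- lever_near (a joint): Near lever's angle, rad. 0: leans 0.45 rad to bank -x (right), as found. 0.90: leans 0.45 rad to +x (left), at its stop. A free lever moves with about 2.5 N at the handle and stays where left. A blocked one has about 0.07 rad of play (10 mm at the handle), then stops dead; it frees when the lever that locks it is nearly fully over. Over 50 N on any lever bends the locking: a failure.
- lever_mid (a joint): The same for the middle lever. The three look alike; any one can be the first, second or third in the order.
- lever_far (a joint): The same for the far lever.
- mug: Bystander: white mug, 80 mm across, 90 mm high, origin at the centre of its underside. Stands beside the bank; not to be moved.
- tape_roll: Bystander: cardboard-brown tape roll lying flat, 100 mm across, 48 mm high, origin at the centre of its underside. Stands beside the bank; not to be moved.
- toy_bus: Bystander: wooden toy bus 150 by 60 by 68 mm, origin at the centre of its underside. Stands beside the bank; not to be moved.

How it is judged:
By the outcome, as a careful person would: the job done as asked, in the order asked, and still so for the second after the job is handed in, with the robot touching nothing.
It also fails if it takes over 67 s, if anything falls off the work surface, if the arm or the gripper's body presses on something with over 40 N, if the wrist force passes 120 N, or if a joint passes its speed limit or range.

## Working session

There is one attempt and no reset: what is moved stays moved. The work goes in short steps, Python scripts to look and compute and a shell command to move; the robot and the scene stay as the last step left them, time stands still between calls to the robot, and variables do not carry over. Pictures are saved under pics/ and viewed, at most 10 in all, crops included, and the job is handed in when it is done.

```bash
mkdir -p pics; ls
python3 - <<'E'
from station import bot
import cv2
import numpy as np
print(bot.observe())
for c in ["scene","top"]:
    im=bot.get_image(c); cv2.imwrite(f"pics/{c}0.png",im["img"][:,:,::-1])
    print(c,{k:v for k,v in im.items() if k!="img"})
    for t in ["bank","rail","lever_near_grip","lever_mid_grip","lever_far_grip","mug","tape_roll","toy_bus"]:
        try: print(t,[(np.round(d["xyz"]),round(d["p"],2)) for d in bot.search_frame(c,t)[:4]])
        except Exception as e: print(t,e)
E
```

```text
pics
{'time_s': 0.0, 'joints': array([ 9.01603480e-01,  3.13412668e-01,  1.49841772e+00, -1.31035105e-05,
        1.33100354e+00, -2.23428872e-01]), 'joint_vel': array([ 2.22470094e-03,  1.77749612e-04, -1.82938852e-05,  9.19092190e-04,
        1.78521073e-03, -1.54708150e-03]), 'tau': array([ 3.60696977e-04, -4.12265933e+01, -2.59744227e+01, -1.62246470e-04,
        4.15599294e-03, -1.31421214e-05]), 'ee_pos': array([226.21949093, 473.48165002, 230.76146916]), 'tool_rot': array([-2.62150931e-04,  2.21039673e-01,  9.75264619e-01, -5.62586940e-04]), 'force': array([0.18393921, 0.3307112 , 0.1640456 ]), 'moment': array([-0.0404357 , -0.01974792,  0.00535221]), 'finger_force': 0.0, 'finger_gap': 0.9998548270789436}
scene {'vertical_fov': 52.353209017691945, 'cx': 320.6349675518027, 'cy': 252.5567740873139, 'eye': array([1250.81377906, -346.01923299,  845.32648523]), 'attitude': array([-0.35037805,  0.79548871,  0.44778233, -0.20958032])}
bank [(array([670.,  74., 147.]), 0.69)]
rail [(array([671.,  77., 142.]), 0.59)]
lever_near_grip [(array([489.,  38., 187.]), 0.6), (array([654.,   4.
[... 217 characters left out ...]
47., 322.,  34.]), 0.66)]
toy_bus []
top {'vertical_fov': 47.74069534304558, 'cx': 322.3081486238508, 'cy': 227.93522755173464, 'eye': array([ 455.973435  ,   55.33155427, 1292.79823676]), 'attitude': array([ 0.04646101, -0.70229644,  0.70878075, -0.04744408])}
bank [(array([575.,  91., 150.]), 0.84)]
rail [(array([577.,  90., 145.]), 0.87), (array([645.,   5., 192.]), 0.22)]
lever_near_grip [(array([484.,  41., 193.]), 0.73)]
lever_mid_grip [(array([569.,  25., 196.]), 0.74)]
lever_far_grip [(array([650.,   6., 193.]), 0.45)]
mug [(array([770., 315.,  40.]), 0.75)]
tape_roll [(array([621., 313.,  47.]), 0.91), (array([484.,  40., 188.]), 0.36)]
toy_bus [(array([ 562., -186.,   65.]), 0.96)]
```

View pics/scene0.png

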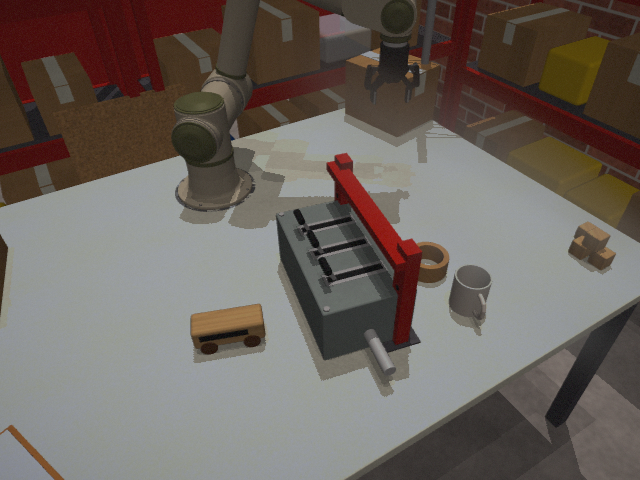

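View pics/top0.png

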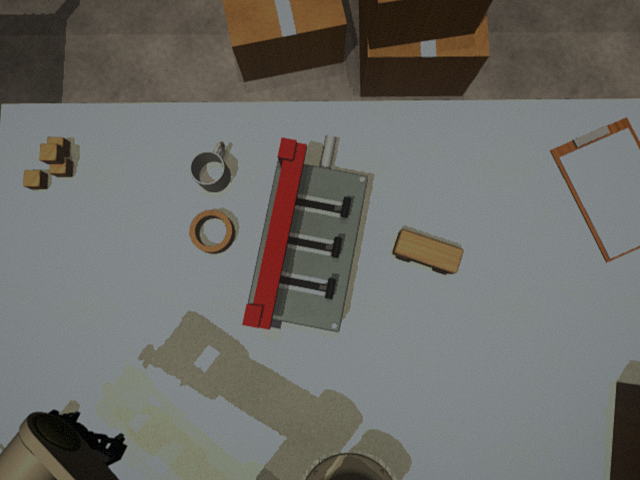

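The top view shows the handles at (348,207), (337,246) and (331,288), the red rail left of them along x≈250–305, the tape and mug beyond it on the left, and the bus on the right at (427,251). The moves give no direct tilt, so I'll see how the arm behaves at its reach limit, out to the left in the bank's +x direction and clear of everything.

```bash
python3 -m crank --help 2>&1 | head -20; python3 -m crank '[{"tx":0.2,"ty":0.2},{"tx":0.4,"ty":0.4},{"tx":0.6,"ty":0.6},{"tx":0.8,"ty":0.78},{"tx":0.8,"ty":0.78},{"tx":0.8,"ty":0.78}]'
```

```text
invalid input: not JSON, or not a numbervalidation failed for argument at $[0]...
```

```bash
python3 -m crank '[{"tx":0.05,"ty":0.24},{"tx":0.11,"ty":0.48},{"tx":0.17,"ty":0.73},{"tx":0.23,"ty":0.97},{"tx":0.23,"ty":0.97},{"tx":0.23,"ty":0.97}]'; python3 -c "
from station import bot
o=bot.observe();print(o['joints'],o['ee_pos'],o['tool_rot'])"
```

```text
[ 9.01593720e-01  3.12867841e-01  1.49770549e+00  1.26202569e-05
  1.33102145e+00 -2.23373823e-01] [226.37757625 473.68374882 231.30857091] [-5.98749165e-06  2.21074301e-01  9.75256968e-01  1.68795162e-06]validation failed for argument at $[0]...
```

```bash
python3 -m crank '[{"tx":0.2,"ty":0.2,"tz":0,"spin":0,"hand":1},{"tx":0.4,"ty":0.4,"tz":0,"spin":0,"hand":1},{"tx":0.6,"ty":0.6,"tz":0,"spin":0,"hand":1},{"tx":0.8,"ty":0.78,"tz":0,"spin":0,"hand":1},{"tx":0.8,"ty":0.78,"tz":0,"spin":0,"hand":1},{"tx":0.8,"ty":0.78,"tz":0,"spin":0,"hand":1}]'
python3 -m crank '[{"tx":0.05,"ty":0.24,"tz":0,"spin":0,"hand":1},{"tx":0.11,"ty":0.48,"tz":0,"spin":0,"hand":1},{"tx":0.17,"ty":0.73,"tz":0,"spin":0,"hand":1},{"tx":0.23,"ty":0.97,"tz":0,"spin":0,"hand":1},{"tx":0.23,"ty":0.97,"tz":0,"spin":0,"hand":1},{"tx":0.23,"ty":0.97,"tz":0,"spin":0,"hand":1}]'; python3 -c "
from station import bot
o=bot.observe();print(o['joints'],o['ee_pos'],o['tool_rot'])"
```

```text
time_s: 1.5
ee_pos: [147.4, 685.2, 229.5]
tool_rot: [-0.0, 0.22, 0.976, -0.001]
force: [0.7, -0.3, 0.2]
finger_gap: 0.0
finger_force: 0.0
time_s: 2.1
ee_pos: [171.8, 786.4, 204.4]
tool_rot: [-0.0, 0.221, 0.975, 0.016]
force: [-0.3, -0.3, -0.6]
finger_gap: 0.001
finger_force: 0.0
[1.2092188  1.11602047 0.19234899 0.00465007 1.80171949 0.08557918] [171.84423785 786.39792511 204.37762189] [-6.64629887e-05  2.21138621e-01  9.75112572e-01  1.59115671e-02]
```

```bash
python3 -m crank '[{"tx":0.05,"ty":0.24,"tz":0,"spin":0,"hand":1},{"tx":0.11,"ty":0.48,"tz":0,"spin":0,"hand":1},{"tx":0.17,"ty":0.73,"tz":0,"spin":0,"hand":1},{"tx":0.23,"ty":0.97,"tz":0,"spin":0,"hand":1},{"tx":0.23,"ty":0.97,"tz":0,"spin":0,"hand":1}]'; python3 -c "
from station import bot
o=bot.observe();print(o['joints'],o['ee_pos'],o['tool_rot'])"
```

```text
time_s: 2.6
ee_pos: [175.6, 804.6, 171.3]
tool_rot: [-0.0, 0.221, 0.975, 0.032]
force: [-0.0, 0.3, 0.7]
finger_gap: 0.004
finger_force: 0.0
[1.21133954 1.16024668 0.18820061 0.00930915 1.72982219 0.08808296] [175.5888802  804.55025509 171.31056081] [-2.46055299e-04  2.20933251e-01  9.74764337e-01  3.19832107e-02]
```

```bash
python3 -m crank '[{"tx":-0.05,"ty":-0.24,"tz":-0.1,"spin":0,"hand":1},{"tx":-0.11,"ty":-0.48,"tz":-0.2,"spin":0,"hand":1},{"tx":-0.17,"ty":-0.73,"tz":-0.3,"spin":0,"hand":1},{"tx":-0.23,"ty":-0.97,"tz":-0.3,"spin":0,"hand":1},{"tx":-0.23,"ty":-0.97,"tz":-0.3,"spin":0,"hand":1}]'; python3 -c "
from station import bot
o=bot.observe();print(o['joints'],o['ee_pos'],o['tool_rot'])"
```

```text
time_s: 3.1
ee_pos: [135.2, 618.0, 217.3]
tool_rot: [-0.0, 0.221, 0.975, 0.033]
force: [1.4, 1.8, 0.4]
finger_gap: 0.001
finger_force: 0.0
[1.16559424 0.52642627 1.22231846 0.01240207 1.32875593 0.03793365] [135.17186278 617.95311973 217.27355667] [-1.12194761e-04  2.20903405e-01  9.74750404e-01  3.26086455e-02]
```

The commanded pose is clipped to what the arm achieves and keeps any tilt it picked up. Spinning on past joint 6's limit, with the forearm sloping down, should therefore build a sideways tilt. I'll fit the arm's geometry to pick a place for it.

```bash
cat > kin.py <<'E'
import numpy as np
from scipy.optimize import least_squares
from scipy.spatial.transform import Rotation as R
# data: joints, pos, quat
D=[([0.9016,0.3129,1.4977,0,1.3310,-0.2234],[226.4,473.7,231.3],[0,.22107,.97526,0]),
([1.2092188,1.11602047,0.19234899,0.00465007,1.80171949,0.08557918],[171.84,786.40,204.38],[0,.22114,.97511,.01591]),
([1.21133954,1.16024668,0.18820061,0.00930915,1.72982219,0.08808296],[175.59,804.55,171.31],[-.00025,.22093,.97476,.03198]),
([1.16559424,0.52642627,1.22231846,0.01240207,1.32875593,0.03793365],[135.17,617.95,217.27],[-.0001,.2209,.97475,.0326])]
P0=[0,180,425,0,400,230]
def fk(q,p):
    a,h,L1,o,L2,d=p
    Rz=lambda t:R.from_euler('z',t); Ry=lambda t:R.from_euler('y',t)
    r=Rz(q[0]); x=np.array([0,0,h])+r.apply([a,0,0])
    r=r*Ry(q[1]); x=x+r.apply([0,0,L1]); r=r*Ry(q[2]); x=x+r.apply([o,0,L2])
    r=r*Rz(q[3])*Ry(q[4]); x=x+r.apply([0,0,d]); r=r*Rz(q[5])
    return x,r
f=lambda p:np.concatenate([fk(q,p)[0]-x for q,x,_ in D]+[.1*(np.array(p)-P0)*[1,.1,.1,1,.1,.1]])
s=least_squares(f,P0); P=s.x
if __name__=="__main__":
    print(np.round(P,1))
    for q,x,w in D:
        y,r=fk(q,P); print(np.round(y-x,1), np.round(r.as_quat()[[3,0,1,2]],3),w)
    # forearm slope for down-pointing poses
    for rr in (280,330,380,430,480):
        for z in (150,250,330):
            g=least_squares(lambda u:(fk([0,u[0],u[1],0,np.pi-u[0]-u[1],0],P)[0]-[rr,0,z])[[0,2]],[.3,1.8])
            print(rr,z,np.round(g.x,2),round(g.x.sum(),2),round(g.cost,1))
E
python3 kin.py
```

```text
[ 190.4 1735.5  293.6  140.6  243.3 1593.2]
[ 73.6 -94.4  -4. ] [-0.    -0.533  0.846 -0.   ] [0, 0.22107, 0.97526, 0]
[ 95.8 -58.3  -5. ] [ 0.011 -0.533  0.846  0.011] [0, 0.22114, 0.97511, 0.01591]
[102.2 -23.7   8. ] [ 0.022 -0.533  0.845  0.023] [-0.00025, 0.22093, 0.97476, 0.03198]
[105.2  -8.9   0.8] [ 0.023 -0.533  0.845  0.023] [-0.0001, 0.2209, 0.97475, 0.0326]
280 150 [0.21 2.31] 2.52 0.0
280 250 [-0.54  2.13] 1.58 0.0
280 330 [-0.7   1.88] 1.18 0.0
330 150 [0.28 2.13] 2.41 0.0
330 250 [-0.28  2.  ] 1.72 0.0
330 330 [-0.46  1.78] 1.32 0.0
380 150 [0.36 1.95] 2.3 0.0
380 250 [-0.07  1.84] 1.77 0.0
380 330 [-0.26  1.65] 1.4 0.0
430 150 [0.45 1.76] 2.2 0.0
430 250 [0.09 1.67] 1.76 0.0
430 330 [-0.07  1.5 ] 1.43 0.0
480 150 [0.54 1.56] 2.1 0.0
480 250 [0.25 1.48] 1.73 0.0
480 330 [0.1  1.33] 1.43 0.0
```

```bash
sed -i 's/^P0=.*/P0=[0,180,425,0,400,230,117]/; s/a,h,L1,o,L2,d=p/a,h,L1,o,L2,d,b=p/; s/r.apply(\[a,0,0\])/r.apply([a,b,0])/; s/r=r\*Rz(q\[5\])/r=r*Rz(q[5]+np.pi\/2)/; s/\.1\*(np.array(p)-P0)\*\[1,.1,.1,1,.1,.1\]/.02*(np.array(p)-P0)/' kin.py; python3 kin.py
```

```text
[ -7.2 181.7 443.4  34.4 402.4 243.3 116.4]
[-0.   0.1  0. ] [-0.     0.221  0.975 -0.   ] [0, 0.22107, 0.97526, 0]
[-0.   0.   0.2] [-0.     0.221  0.975  0.016] [0, 0.22114, 0.97511, 0.01591]
[ 0.  -0.1 -0.2] [-0.     0.221  0.975  0.032] [-0.00025, 0.22093, 0.97476, 0.03198]
[ 0.1 -0.1 -0. ] [-0.     0.221  0.975  0.033] [-0.0001, 0.2209, 0.97475, 0.0326]
280 150 [-0.1   2.19] 2.09 0.0
280 250 [-0.22  2.01] 1.79 0.0
280 330 [-0.26  1.84] 1.58 0.0
330 150 [0.01 2.08] 2.1 0.0
330 250 [-0.1   1.91] 1.81 0.0
330 330 [-0.14  1.75] 1.6 0.0
380 150 [0.12 1.96] 2.09 0.0
380 250 [0.01 1.81] 1.82 0.0
380 330 [-0.03  1.64] 1.61 0.0
430 150 [0.22 1.84] 2.06 0.0
430 250 [0.12 1.69] 1.81 0.0
430 330 [0.08 1.53] 1.61 0.0
480 150 [0.32 1.7 ] 2.03 0.0
480 250 [0.23 1.56] 1.79 0.0
480 330 [0.19 1.4 ] 1.59 0.0
```

```bash
for i in 1; do
python3 -m crank '[{"tx":-0.15,"ty":-0.15,"tz":-0.13,"spin":0,"hand":1},{"tx":-0.3,"ty":-0.3,"tz":-0.26,"spin":0,"hand":1},{"tx":-0.45,"ty":-0.45,"tz":-0.39,"spin":0,"hand":1},{"tx":-0.6,"ty":-0.6,"tz":-0.52,"spin":0,"hand":1},{"tx":-0.74,"ty":-0.71,"tz":-0.64,"spin":0,"hand":1},{"tx":-0.74,"ty":-0.71,"tz":-0.64,"spin":0,"hand":1}]'
python3 -m crank '[{"tx":-0.15,"ty":-0.15,"tz":-0.13,"spin":0,"hand":1},{"tx":-0.3,"ty":-0.3,"tz":-0.26,"spin":0,"hand":1},{"tx":-0.45,"ty":-0.45,"tz":-0.39,"spin":0,"hand":1},{"tx":-0.6,"ty":-0.6,"tz":-0.52,"spin":0,"hand":1},{"tx":-0.74,"ty":-0.71,"tz":-0.64,"spin":0,"hand":1},{"tx":-0.74,"ty":-0.71,"tz":-0.64,"spin":0,"hand":1}]'
python3 -m crank '[{"tx":-0.15,"ty":-0.15,"tz":-0.13,"spin":0,"hand":1},{"tx":-0.3,"ty":-0.3,"tz":-0.26,"spin":0,"hand":1},{"tx":-0.45,"ty":-0.45,"tz":-0.39,"spin":0,"hand":1},{"tx":-0.6,"ty":-0.6,"tz":-0.52,"spin":0,"hand":1},{"tx":-0.74,"ty":-0.71,"tz":-0.64,"spin":0,"hand":1},{"tx":-0.74,"ty":-0.71,"tz":-0.64,"spin":0,"hand":1}]'
done
cat > st.py <<'E'
from station import bot
import numpy as np
from scipy.spatial.transform import Rotation as R
np.set_printoptions(suppress=True,precision=3)
o=bot.observe(); w=o['tool_rot']; r=R.from_quat([w[1],w[2],w[3],w[0]]); M=r.as_matrix()
print(round(o['time_s'],2),'j',o['joints'],'pos',np.round(o['ee_pos'],1),'\nx',M[:,0],'y',M[:,1],'z',M[:,2],'tilt',round(np.degrees(np.arccos(-M[2,2])),1),'dir',round(np.degrees(np.arctan2(M[1,2],M[0,2])),1),'F',np.round(o['force'],1))
E
python3 st.py
python3 -m crank '[{"tx":0,"ty":0,"tz":0,"spin":-0.3,"hand":1},{"tx":0,"ty":0,"tz":0,"spin":-0.6,"hand":1},{"tx":0,"ty":0,"tz":0,"spin":-0.9,"hand":1},{"tx":0,"ty":0,"tz":0,"spin":-1,"hand":1}]' >/dev/null
python3 -m crank '[{"tx":0,"ty":0,"tz":0,"spin":-0.3,"hand":1},{"tx":0,"ty":0,"tz":0,"spin":-0.6,"hand":1},{"tx":0,"ty":0,"tz":0,"spin":-0.9,"hand":1},{"tx":0,"ty":0,"tz":0,"spin":-1,"hand":1}]' >/dev/null
python3 st.py
```

```text
time_s: 3.7
ee_pos: [208.0, 418.5, 337.1]
tool_rot: [0.002, 0.222, 0.974, 0.035]
force: [0.5, 0.2, 0.7]
finger_gap: -0.0
finger_force: 0.0
time_s: 4.3
ee_pos: [278.8, 218.6, 452.2]
tool_rot: [0.002, 0.224, 0.974, 0.033]
force: [0.2, 0.0, -0.2]
finger_gap: -0.0
finger_force: 0.0
time_s: 4.9
ee_pos: [349.8, 18.8, 566.8]
tool_rot: [-0.0, 0.223, 0.974, 0.032]
force: [-0.8, -0.2, -0.6]
finger_gap: 0.001
finger_force: 0.0
4.9 j [-0.334 -0.066  1.065  0.076  2.149 -1.414] pos [349.8  18.8 566.8] 
x [-0.901  0.435  0.015] y [0.435 0.898 0.062] z [ 0.013  0.063 -0.998] tilt 3.7 dir 78.0 F [-0.8 -0.2 -0.6]
5.7 j [-0.326 -0.071  1.072  0.076  2.148 -2.416] pos [347.8  22.5 566.2] 
x [-0.847 -0.531 -0.044] y [-0.532  0.845  0.047] z [ 0.013  0.063 -0.998] tilt 3.7 dir 78.5 F [-0.1 -0.6  0. ]
```

```bash
python3 -m crank '[{"tx":0,"ty":0,"tz":0,"spin":-0.3,"hand":1},{"tx":0,"ty":0,"tz":0,"spin":-0.6,"hand":1},{"tx":0,"ty":0,"tz":0,"spin":-0.9,"hand":1},{"tx":0,"ty":0,"tz":0,"spin":-1,"hand":1}]' >/dev/null
python3 st.py
python3 -m crank '[{"tx":0,"ty":0,"tz":0,"spin":-0.3,"hand":1},{"tx":0,"ty":0,"tz":0,"spin":-0.6,"hand":1},{"tx":0,"ty":0,"tz":0,"spin":-1,"hand":1},{"tx":0,"ty":0,"tz":0,"spin":-1,"hand":1},{"tx":0,"ty":0,"tz":0,"spin":-1,"hand":1},{"tx":0,"ty":0,"tz":0,"spin":-1,"hand":1}]' >/dev/null
python3 st.py
```

```text
6.1 j [-0.301 -0.064  1.063  0.076  2.148 -2.879] pos [350.2  30.2 567. ] 
x [-0.498 -0.865 -0.06 ] y [-0.867  0.498  0.02 ] z [ 0.013  0.062 -0.998] tilt 3.7 dir 78.6 F [ 0.5 -0.1  0.6]
6.7 j [ 0.148  0.01   0.951  0.072  2.159 -2.876] pos [334.4 183.1 581. ] 
x [-0.076 -0.995 -0.063] y [-0.997  0.076 -0.007] z [ 0.011  0.063 -0.998] tilt 3.7 dir 79.6 F [ 0.3 -0.5 -0.7]
```

Spinning past the limit only drags joint 1 round, so it doesn't tilt the tool. Stretching outward does: about 0.37° per row, in the direction commanded, and the tilt stays. Before tilting that way I'll check that the working poses are reachable, and which tool roll suits.

```bash
cat > ik.py <<'E'
from kin import *
lo=np.array([-2.94,-.97,.19,-1.23,.02,-2.88]);hi=np.array([2.94,2.17,2.56,4.37,3.11,2.88])
bx=np.array([.213,.977,0]);by=np.array([-.977,.213,0]);O=np.array([583.7,88,0])
def ik(x,M,q0):
    def g(q):
        y,r=fk(q,P); return np.r_[(y-x)/100,(R.from_matrix(M)*r.inv()).as_rotvec()*5]
    s=least_squares(g,q0,bounds=(lo+1e-3,hi-1e-3)); return s.x,s.cost
def tool(t,s):
    z=np.sin(t)*bx-np.array([0,0,np.cos(t)]); y=s*by; return np.c_[np.cross(y,z),y,z]
if __name__=="__main__":
  np.set_printoptions(suppress=True,precision=2)
  for t in (35,40):
   for s in (1,-1):
    for yb in (85,0,-85):
     for X,Z in ((-85,185),(50,170),(-85,300)):
      x=O+bx*X+by*yb+[0,0,Z]
      best=min((ik(x,tool(np.radians(t),s),q0) for q0 in ([-.3,.5,1.4,.5,1.3,-.3],[-.3,.5,1.4,.5,1.3,2.5],[-.3,.5,1.4,.5,1.3,-2.5])),key=lambda a:a[1])
      print(t,s,yb,X,Z,best[0],round(best[1],4))
E
python3 ik.py
```

```text
35 1 85 -85 185 [-0.5   0.28  1.79  0.61  1.31  2.63] 0.0
35 1 85 50 170 [-0.21  0.33  1.77  0.68  1.14  2.83] 0.0
35 1 85 -85 300 [-0.5   0.17  1.62  0.58  1.55  2.79] 0.0
35 1 0 -85 185 [-0.45  0.45  1.54  0.61  1.36  2.71] 0.0
35 1 0 50 170 [-0.21  0.49  1.52  0.66  1.21  2.88] 0.0001
35 1 0 -85 300 [-0.45  0.36  1.37  0.59  1.57  2.86] 0.0
35 1 -85 -85 185 [-0.42  0.63  1.25  0.6   1.43  2.8 ] 0.0
35 1 -85 50 170 [-0.23  0.65  1.28  0.66  1.28  2.88] 0.0269
35 1 -85 -85 300 [-0.44  0.54  1.13  0.61  1.62  2.88] 0.018
35 -1 85 -85 185 [-0.5   0.28  1.79  0.61  1.31 -0.51] 0.0
35 -1 85 50 170 [-0.21  0.33  1.77  0.68  1.14 -0.31] 0.0
35 -1 85 -85 300 [-0.5   0.17  1.62  0.58  1.55 -0.35] 0.0
35 -1 0 -85 185 [-0.45  0.45  1.54  0.61  1.36 -0.43] 0.0
35 -1 0 50 170 [-0.21  0.49  1.52  0.66  1.21 -0.26] 0.0
35 -1 0 -85 300 [-0.45  0.36  1.37  0.59  1.57 -0.29] 0.0
35 -1 -85 -85 185 [-0.42  0.63  1.25  0.6   1.43 -0.35] 0.0
35 -1 -85 50 170 [-0.21  0.67  1.23  0.64  1.3  -0.19] 0.0
35 -1 -85 -85 300 [-0.42  0.56  1.08  0.6   1.64 -0.2 ] 0.0
40 1 85 -85 185 [-0.53  0.3   1.8   0.68  1.3
[... 307 characters left out ...]
-85 185 [-0.45  0.64  1.27  0.68  1.46  2.75] 0.0
40 1 -85 50 170 [-0.24  0.67  1.26  0.73  1.31  2.88] 0.0009
40 1 -85 -85 300 [-0.45  0.55  1.12  0.68  1.64  2.88] 0.0035
40 -1 85 -85 185 [-0.53  0.3   1.8   0.68  1.35 -0.58] 0.0
40 -1 85 50 170 [-0.24  0.34  1.79  0.77  1.17 -0.4 ] 0.0
40 -1 85 -85 300 [-0.53  0.18  1.64  0.66  1.58 -0.4 ] 0.0
40 -1 0 -85 185 [-0.48  0.47  1.55  0.68  1.39 -0.49] 0.0
40 -1 0 50 170 [-0.24  0.5   1.54  0.75  1.23 -0.33] 0.0
40 -1 0 -85 300 [-0.48  0.37  1.39  0.67  1.59 -0.33] 0.0
40 -1 -85 -85 185 [-0.45  0.64  1.27  0.68  1.46 -0.39] 0.0
40 -1 -85 50 170 [-0.23  0.67  1.25  0.73  1.31 -0.25] 0.0
40 -1 -85 -85 300 [-0.45  0.56  1.1   0.68  1.65 -0.24] 0.0
```

```bash
python3 -m crank '[{"tx":-0.2,"ty":0.07,"tz":0.1,"spin":0.25,"hand":1},{"tx":-0.4,"ty":0.14,"tz":0.2,"spin":0.5,"hand":1},{"tx":-0.6,"ty":0.21,"tz":0.3,"spin":0.75,"hand":1},{"tx":-0.8,"ty":0.28,"tz":0.4,"spin":1,"hand":1},{"tx":-0.935,"ty":0.355,"tz":0.47,"spin":1,"hand":1},{"tx":-0.935,"ty":0.355,"tz":0.47,"spin":1,"hand":1}]'>/dev/null
python3 -m crank '[{"tx":-0.13,"ty":0.15,"tz":0.1,"spin":0.25,"hand":1},{"tx":-0.26,"ty":0.3,"tz":0.2,"spin":0.5,"hand":1},{"tx":-0.39,"ty":0.45,"tz":0.3,"spin":0.75,"hand":1},{"tx":-0.52,"ty":0.6,"tz":0.4,"spin":1,"hand":1},{"tx":-0.65,"ty":0.76,"tz":0.47,"spin":1,"hand":1},{"tx":-0.65,"ty":0.76,"tz":0.47,"spin":1,"hand":1}]'>/dev/null
python3 -m crank '[{"tx":-0.05,"ty":0.2,"tz":0.1,"spin":0.25,"hand":1},{"tx":-0.1,"ty":0.4,"tz":0.2,"spin":0.5,"hand":1},{"tx":-0.15,"ty":0.6,"tz":0.3,"spin":0.75,"hand":1},{"tx":-0.2,"ty":0.8,"tz":0.4,"spin":1,"hand":1},{"tx":-0.2,"ty":0.98,"tz":0.47,"spin":1,"hand":1},{"tx":-0.2,"ty":0.98,"tz":0.47,"spin":1,"hand":1}]'>/dev/null
python3 st.py
python3 -m crank '[{"tx":0,"ty":0,"tz":0,"spin":0.3,"hand":1},{"tx":0,"ty":0,"tz":0,"spin":0.6,"hand":1},{"tx":0,"ty":0,"tz":0,"spin":0.9,"hand":1},{"tx":0,"ty":0,"tz":0,"spin":1,"hand":1}]'>/dev/null
python3 -m crank '[{"tx":0,"ty":0,"tz":0,"spin":0.3,"hand":1},{"tx":0,"ty":0,"tz":0,"spin":0.6,"hand":1},{"tx":0,"ty":0,"tz":0,"spin":0.9,"hand":1},{"tx":0,"ty":0,"tz":0,"spin":1,"hand":1}]'>/dev/null
python3 -m crank '[{"tx":0,"ty":0,"tz":0,"spin":0.3,"hand":1},{"tx":0,"ty":0,"tz":0,"spin":0.6,"hand":1},{"tx":0,"ty":0,"tz":0,"spin":0.9,"hand":1},{"tx":0,"ty":0,"tz":0,"spin":1,"hand":1}]'>/dev/null
python3 st.py
```

```text
8.5 j [ 1.201  0.971  0.192  0.015  1.91  -0.356] pos [162.7 752.1 315.8] 
x [-1.     0.008 -0.01 ] y [0.007 0.998 0.068] z [ 0.011  0.068 -0.998] tilt 4.0 dir 81.0 F [ 0.4  0.  -0.1]
9.7 j [1.196 0.962 0.187 0.015 1.912 1.147] pos [166.4 750.5 325.1] 
x [-0.055  0.995  0.079] y [0.998 0.053 0.021] z [ 0.017  0.08  -0.997] tilt 4.7 dir 78.2 F [ 0.4  0.9 -0.1]
```

```bash
python3 -m crank '[{"tx":0.93,"ty":0.25,"tz":-0.37,"spin":0.25,"hand":1},{"tx":0.93,"ty":0.25,"tz":-0.37,"spin":0.53,"hand":1},{"tx":0.93,"ty":0.25,"tz":-0.37,"spin":0.53,"hand":1},{"tx":0.93,"ty":0.25,"tz":-0.37,"spin":0.53,"hand":1},{"tx":0.93,"ty":0.25,"tz":-0.37,"spin":0.53,"hand":1},{"tx":0.93,"ty":0.25,"tz":-0.37,"spin":0.53,"hand":1}]'>/dev/null
python3 st.py
python3 -m crank '[{"tx":1,"ty":0,"tz":0,"spin":0,"hand":1},{"tx":1,"ty":0,"tz":0,"spin":0,"hand":1},{"tx":1,"ty":0,"tz":0,"spin":0,"hand":1},{"tx":1,"ty":0,"tz":0,"spin":0,"hand":1},{"tx":1,"ty":0,"tz":0,"spin":0,"hand":1}]'>/dev/null
python3 st.py
python3 -m crank '[{"tx":1,"ty":0,"tz":-1,"spin":0,"hand":1},{"tx":1,"ty":0,"tz":-1,"spin":0,"hand":1},{"tx":1,"ty":0,"tz":-1,"spin":0,"hand":1},{"tx":1,"ty":0,"tz":-1,"spin":0,"hand":1},{"tx":1,"ty":0,"tz":-1,"spin":0,"hand":1}]'>/dev/null
python3 st.py
```

```text
10.3 j [1.2   0.966 0.187 0.02  1.879 1.41 ] pos [165.2 759.7 322.4] 
x [0.2   0.974 0.11 ] y [ 0.98  -0.201 -0.   ] z [ 0.022  0.108 -0.994] tilt 6.3 dir 78.6 F [-0.2  0.  -0. ]
10.8 j [1.206 1.023 0.187 0.023 1.792 1.417] pos [169.4 787.  280.8] 
x [0.2  0.97 0.14] y [ 0.979 -0.202 -0.   ] z [ 0.028  0.138 -0.99 ] tilt 8.1 dir 78.5 F [ 0.1  0.  -0.7]
11.3 j [1.2   0.922 0.187 0.03  1.861 1.415] pos [162.6 759.3 356.9] 
x [0.199 0.965 0.173] y [ 0.979 -0.202  0.   ] z [ 0.035  0.169 -0.985] tilt 9.9 dir 78.3 F [0.5 0.3 0.4]
```

```bash
python3 -m crank '[{"tx":1,"ty":0,"tz":-0.17,"spin":0,"hand":1},{"tx":1,"ty":0,"tz":-0.17,"spin":0,"hand":1},{"tx":1,"ty":0,"tz":-0.17,"spin":0,"hand":1},{"tx":1,"ty":0,"tz":-0.17,"spin":0,"hand":1},{"tx":1,"ty":0,"tz":-0.17,"spin":0,"hand":1},{"tx":1,"ty":0,"tz":-0.17,"spin":0,"hand":1},{"tx":1,"ty":0,"tz":-0.17,"spin":0,"hand":1},{"tx":1,"ty":0,"tz":-0.17,"spin":0,"hand":1},{"tx":1,"ty":0,"tz":-0.17,"spin":0,"hand":1},{"tx":1,"ty":0,"tz":-0.17,"spin":0,"hand":1}]'>/dev/null
python3 st.py
python3 -m crank '[{"tx":1,"ty":0,"tz":-0.1,"spin":0,"hand":1},{"tx":1,"ty":0,"tz":-0.1,"spin":0,"hand":1},{"tx":1,"ty":0,"tz":-0.1,"spin":0,"hand":1},{"tx":1,"ty":0,"tz":-0.1,"spin":0,"hand":1},{"tx":1,"ty":0,"tz":-0.1,"spin":0,"hand":1},{"tx":1,"ty":0,"tz":-0.1,"spin":0,"hand":1},{"tx":1,"ty":0,"tz":-0.1,"spin":0,"hand":1},{"tx":1,"ty":0,"tz":-0.1,"spin":0,"hand":1},{"tx":1,"ty":0,"tz":-0.1,"spin":0,"hand":1},{"tx":1,"ty":0,"tz":-0.1,"spin":0,"hand":1}]'>/dev/null
python3 st.py
```

```text
12.3 j [1.204 0.954 0.187 0.034 1.798 1.419] pos [165.7 779.2 335.2] 
x [0.198 0.959 0.203] y [ 0.979 -0.203  0.   ] z [ 0.041  0.199 -0.979] tilt 11.7 dir 78.3 F [-0.6  0.4 -0. ]
13.3 j [1.208 0.985 0.187 0.038 1.735 1.422] pos [168.9 798.6 313.8] 
x [0.197 0.952 0.235] y [ 0.979 -0.203  0.   ] z [ 0.048  0.23  -0.972] tilt 13.6 dir 78.3 F [ 0.7  0.1 -0.5]
```

```bash
python3 -m crank '[{"tx":1,"ty":0,"tz":-0.35,"spin":0,"hand":1},{"tx":1,"ty":0,"tz":-0.35,"spin":0,"hand":1},{"tx":1,"ty":0,"tz":-0.35,"spin":0,"hand":1},{"tx":1,"ty":0,"tz":-0.35,"spin":0,"hand":1}]'>/dev/null
python3 st.py
python3 -m crank '[{"tx":1,"ty":0,"tz":-0.35,"spin":0,"hand":1},{"tx":1,"ty":0,"tz":-0.35,"spin":0,"hand":1},{"tx":1,"ty":0,"tz":-0.35,"spin":0,"hand":1}]'>/dev/null
python3 st.py
python3 -m crank '[{"tx":1,"ty":0,"tz":-0.35,"spin":0,"hand":1},{"tx":1,"ty":0,"tz":-0.35,"spin":0,"hand":1}]'>/dev/null
python3 st.py
python3 -m crank '[{"tx":1,"ty":0,"tz":-0.35,"spin":0,"hand":1}]'>/dev/null
python3 st.py
```

```text
13.7 j [1.207 0.964 0.187 0.043 1.724 1.423] pos [168.5 799.  332.1] 
x [0.195 0.944 0.267] y [ 0.979 -0.203  0.   ] z [ 0.055  0.261 -0.964] tilt 15.5 dir 78.2 F [ 0.1  0.3 -0.9]
14.0 j [1.206 0.944 0.187 0.048 1.711 1.423] pos [168.2 799.6 349.1] 
x [0.193 0.935 0.299] y [ 0.979 -0.203  0.001] z [ 0.061  0.292 -0.954] tilt 17.4 dir 78.2 F [0.6 0.2 0.6]
14.2 j [1.205 0.927 0.187 0.053 1.695 1.424] pos [168.2 801.1 363.9] 
x [0.191 0.925 0.33 ] y [ 0.979 -0.203  0.001] z [ 0.067  0.323 -0.944] tilt 19.3 dir 78.2 F [-1.  -0.3 -0.3]
14.3 j [1.204 0.917 0.188 0.057 1.679 1.424] pos [168.6 803.3 373.3] 
x [0.189 0.916 0.354] y [ 0.979 -0.203  0.001] z [ 0.072  0.347 -0.935] tilt 20.8 dir 78.2 F [-0.3  1.   0.6]
```

```bash
python3 -m crank '[{"tx":1,"ty":0,"tz":-0.2,"spin":0,"hand":1}]'>/dev/null
python3 -m crank '[{"tx":1,"ty":0,"tz":-0.2,"spin":0,"hand":1}]'>/dev/null
python3 -m crank '[{"tx":1,"ty":0,"tz":-0.2,"spin":0,"hand":1}]'>/dev/null
python3 -m crank '[{"tx":1,"ty":0,"tz":-0.1,"spin":0,"hand":1}]'>/dev/null
python3 -m crank '[{"tx":1,"ty":0,"tz":-0.1,"spin":0,"hand":1}]'>/dev/null
python3 -m crank '[{"tx":1,"ty":0,"tz":0,"spin":0,"hand":1}]'>/dev/null
python3 -m crank '[{"tx":1,"ty":0,"tz":0,"spin":0,"hand":1}]'>/dev/null
python3 st.py
python3 -m crank '[{"tx":1,"ty":0,"tz":0,"spin":0,"hand":1}]'>/dev/null
python3 -m crank '[{"tx":1,"ty":0,"tz":0,"spin":0,"hand":1}]'>/dev/null
python3 st.py
```

```text
15.0 j [1.203 0.9   0.188 0.086 1.498 1.426] pos [175.7 841.2 408.2] 
x [0.171 0.829 0.533] y [ 0.979 -0.203  0.001] z [ 0.109  0.522 -0.846] tilt 32.2 dir 78.2 F [0.2 0.2 0.1]
15.2 j [1.203 0.896 0.188 0.094 1.446 1.425] pos [177.6 851.2 419.4] 
x [0.165 0.798 0.58 ] y [ 0.979 -0.203  0.001] z [ 0.118  0.568 -0.815] tilt 35.4 dir 78.2 F [-0.   0.7  0.6]
```

```bash
python3 -m crank '[{"tx":1,"ty":0,"tz":0,"spin":0,"hand":1}]'>/dev/null
python3 -m crank '[{"tx":1,"ty":0,"tz":0,"spin":0,"hand":1}]'>/dev/null
python3 -m crank '[{"tx":0,"ty":0,"tz":0,"spin":0,"hand":1}]'>/dev/null
cat > plan.py <<'E'
# usage: plan.py YB X Z  -> shift in crank units from measured pose to bank point; also current bank coords
import sys; exec(open('st.py').read())
bx=np.array([.207,.978,0]);by=np.array([-.978,.207,0]);O=np.array([583,86.6,0])
p=o['ee_pos']-O; print('bank now',np.round([p@bx,p@by,p[2]],1),'Fbx',round(float(o['force']@bx),1))
if len(sys.argv)>1:
    yb,X,Z=map(float,sys.argv[1:4]); t=O+bx*X+by*yb+[0,0,Z]
    d=M.T@(t-o['ee_pos']); print('units',np.round(d/200,3),'mm',round(float(np.linalg.norm(d)),1))
E
python3 plan.py 85 -100 330
```

```text
15.5 j [1.203 0.885 0.187 0.103 1.401 1.424] pos [178.8 858.1 436.3] 
x [0.157 0.764 0.626] y [ 0.979 -0.203  0.001] z [ 0.128  0.613 -0.78 ] tilt 38.7 dir 78.2 F [0.7 0.7 0.6]
bank now [670.9 555.  436.3] Fbx 0.8
units [-3.349  2.334 -2.002] mm 909.3
```

```bash
python3 -m crank '[{"tx":-0.17,"ty":0.12,"tz":-0.1,"spin":0,"hand":1},{"tx":-0.34,"ty":0.24,"tz":-0.2,"spin":0,"hand":1},{"tx":-0.51,"ty":0.36,"tz":-0.3,"spin":0,"hand":1},{"tx":-0.68,"ty":0.48,"tz":-0.4,"spin":0,"hand":1},{"tx":-0.84,"ty":0.58,"tz":-0.5,"spin":0,"hand":1}]'>/dev/null
python3 -m crank '[{"tx":-0.17,"ty":0.12,"tz":-0.1,"spin":0,"hand":1},{"tx":-0.34,"ty":0.24,"tz":-0.2,"spin":0,"hand":1},{"tx":-0.51,"ty":0.36,"tz":-0.3,"spin":0,"hand":1},{"tx":-0.68,"ty":0.48,"tz":-0.4,"spin":0,"hand":1},{"tx":-0.84,"ty":0.58,"tz":-0.5,"spin":0,"hand":1}]'>/dev/null
python3 plan.py 85 -100 330
python3 -m crank '[{"tx":-0.17,"ty":0.12,"tz":-0.1,"spin":0,"hand":1},{"tx":-0.34,"ty":0.24,"tz":-0.2,"spin":0,"hand":1},{"tx":-0.51,"ty":0.36,"tz":-0.3,"spin":0,"hand":1},{"tx":-0.68,"ty":0.48,"tz":-0.4,"spin":0,"hand":1},{"tx":-0.84,"ty":0.58,"tz":-0.5,"spin":0,"hand":1}]'>/dev/null
python3 plan.py 85 -100 330
```

```text
16.5 j [0.516 0.003 1.611 0.55  1.108 0.576] pos [320.4 452.8 384.4] 
x [0.158 0.766 0.624] y [ 0.979 -0.203  0.002] z [ 0.128  0.611 -0.782] tilt 38.6 dir 78.2 F [0.1 0.2 0.2]
bank now [303.8 332.6 384.4] Fbx 0.2
units [-1.753  1.23  -1.049] mm 477.0
17.0 j [-0.091 -0.087  1.764  0.678  1.416  0.021] pos [394.8 239.6 358.2] 
x [0.158 0.766 0.624] y [ 0.979 -0.203  0.002] z [ 0.128  0.61  -0.782] tilt 38.6 dir 78.1 F [1.  0.7 0. ]
bank now [110.6 215.7 358.2] Fbx 0.9
units [-0.914  0.65  -0.547] mm 249.6
```

```bash
python3 -m crank '[{"tx":-0.17,"ty":0.12,"tz":-0.1,"spin":0,"hand":1},{"tx":-0.34,"ty":0.24,"tz":-0.2,"spin":0,"hand":1},{"tx":-0.51,"ty":0.36,"tz":-0.3,"spin":0,"hand":1},{"tx":-0.7,"ty":0.5,"tz":-0.42,"spin":0,"hand":1},{"tx":-0.91,"ty":0.65,"tz":-0.55,"spin":0,"hand":1},{"tx":-0.91,"ty":0.65,"tz":-0.55,"spin":0,"hand":1}]'>/dev/null
python3 plan.py 85 -100 170
```

```text
17.6 j [-0.575  0.165  1.573  0.624  1.66  -0.391] pos [480.2   4.6 329.7] 
x [0.162 0.765 0.623] y [ 0.978 -0.207 -0.   ] z [ 0.129  0.61  -0.782] tilt 38.6 dir 78.1 F [-0.6  0.4  0.3]
bank now [-101.4   83.5  329.7] Fbx 0.3
units [-0.492 -0.007  0.629] mm 159.7
```

```bash
python3 -m crank '[{"tx":-0.12,"ty":0,"tz":0.16,"spin":0,"hand":1},{"tx":-0.25,"ty":0,"tz":0.32,"spin":0,"hand":1},{"tx":-0.37,"ty":0,"tz":0.48,"spin":0,"hand":1},{"tx":-0.49,"ty":-0.01,"tz":0.63,"spin":0,"hand":1},{"tx":-0.49,"ty":-0.01,"tz":0.63,"spin":0,"hand":1}]'>/dev/null
python3 plan.py 85 -80 170
python3 - <<'E'
from station import bot
import cv2, numpy as np
a=bot.get_image("scene")["img"][:,:,::-1]; b=bot.get_image("top")["img"][:,:,::-1]
c=[cv2.resize(a[130:330,220:470],None,fx=1.6,fy=1.6),cv2.resize(b[120:345,230:430],None,fx=1.6,fy=1.6)]
h=min(x.shape[0] for x in c); cv2.imwrite("pics/pre.png",np.hstack([x[:h] for x in c]))
E
```

```text
18.1 j [-0.565  0.327  1.82   0.644  1.332 -0.626] pos [475.9  12.2 168.4] 
x [0.162 0.764 0.625] y [ 0.979 -0.202 -0.006] z [ 0.122  0.613 -0.78 ] tilt 38.7 dir 78.8 F [ 1.  -0.6  0.4]
bank now [-94.9  89.4 168.4] Fbx -0.4
units [0.063 0.023 0.04 ] mm 15.7
```

View pics/pre.png

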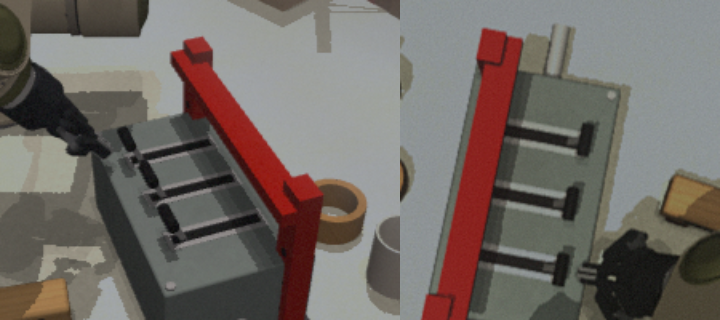

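```bash
python3 -m crank '[{"tx":0.03,"ty":0.01,"tz":0.024,"spin":0,"hand":1},{"tx":0.055,"ty":0.02,"tz":0.043,"spin":0,"hand":1},{"tx":0.067,"ty":0.02,"tz":0.053,"spin":0,"hand":1},{"tx":0.078,"ty":0.02,"tz":0.062,"spin":0,"hand":1}]'
python3 plan.py
python3 -m crank '[{"tx":0.012,"ty":0,"tz":0.009,"spin":0,"hand":1},{"tx":0.016,"ty":0,"tz":0.012,"spin":0,"hand":1}]'
python3 plan.py
```

```text
time_s: 18.6
ee_pos: [486.0, 29.6, 171.7]
tool_rot: [-0.207, 0.732, 0.596, 0.256]
force: [0.4, -3.4, -0.1]
finger_gap: 0.003
finger_force: 1.5
18.6 j [-0.521  0.327  1.808  0.659  1.312 -0.593] pos [486.   29.6 171.7] 
x [0.157 0.767 0.623] y [ 0.979 -0.203  0.003] z [ 0.128  0.609 -0.783] tilt 38.5 dir 78.1 F [ 0.4 -3.4 -0.1]
bank now [-75.8  83.1 171.7] Fbx -3.2
time_s: 18.8
ee_pos: [486.5, 33.6, 171.4]
tool_rot: [-0.208, 0.732, 0.596, 0.256]
force: [-0.4, -3.7, -0.8]
finger_gap: 0.0
finger_force: 1.4
18.8 j [-0.513  0.327  1.81   0.663  1.308 -0.587] pos [486.5  33.6 171.4] 
x [0.158 0.766 0.623] y [ 0.979 -0.203  0.001] z [ 0.127  0.61  -0.782] tilt 38.6 dir 78.2 F [-0.4 -3.7 -0.8]
bank now [-71.8  83.4 171.4] Fbx -3.7
```

```bash
python3 -m crank '[{"tx":0.012,"ty":0,"tz":0.009,"spin":0,"hand":1},{"tx":0.016,"ty":0,"tz":0.012,"spin":0,"hand":1}]' | grep -E "^force"
python3 -m crank '[{"tx":0.01,"ty":0,"tz":0.008,"spin":0,"hand":1},{"tx":0.016,"ty":0,"tz":0.012,"spin":0,"hand":1}]' | grep -E "^force"
python3 plan.py
```

```text
force: [-0.7, -3.5, -0.2]
force: [-1.4, -4.6, -0.5]
19.2 j [-0.496  0.326  1.811  0.669  1.299 -0.576] pos [488.1  41.4 171.5] 
x [0.158 0.766 0.623] y [ 0.979 -0.203  0.001] z [ 0.127  0.61  -0.782] tilt 38.6 dir 78.2 F [-1.4 -4.6 -0.5]
bank now [-63.9  83.4 171.5] Fbx -4.8
```

```bash
python3 -m crank '[{"tx":0.01,"ty":0,"tz":0.008,"spin":0,"hand":1},{"tx":0.016,"ty":0,"tz":0.012,"spin":0,"hand":1}]' | grep -E "^force"
python3 -m crank '[{"tx":0.01,"ty":0,"tz":0.006,"spin":0,"hand":1},{"tx":0.018,"ty":0,"tz":0.01,"spin":0,"hand":1}]' | grep -E "^force"
python3 plan.py
```

```text
force: [-2.1, -8.7, -0.1]
force: [-3.3, -11.6, -0.5]
19.6 j [-0.48   0.324  1.81   0.673  1.291 -0.563] pos [489.8  48.5 172.1] 
x [0.158 0.767 0.622] y [ 0.979 -0.203  0.001] z [ 0.128  0.609 -0.783] tilt 38.5 dir 78.2 F [ -3.3 -11.6  -0.5]
bank now [-56.6  83.2 172.1] Fbx -12.0
```

Run:
```python
from station import bot
import cv2, numpy as np
a=bot.get_image("scene")["img"][:,:,::-1]; b=bot.get_image("top")["img"][:,:,::-1]
for c in ("scene","top"):
    for t in ("near","mid"): print(c,t,[(np.round(d["xyz"]),round(d["p"],2)) for d in bot.search_frame(c,f"lever_{t}_grip")[:3]])
c=[cv2.resize(a[170:280,260:400],None,fx=2.8,fy=2.8,interpolation=2),cv2.resize(b[190:310,270:400],None,fx=2.8,fy=2.8,interpolation=2)]
h=min(x.shape[0] for x in c); cv2.imwrite("pics/push1.png",np.hstack([x[:h] for x in c]))
```

```text
scene near []
scene mid [(array([495.,  57., 198.]), 0.57), (array([572.,  20., 190.]), 0.55)]
top near [(array([485.,  58., 202.]), 0.49)]
top mid [(array([567.,  28., 194.]), 0.62)]
```

View pics/push1.png

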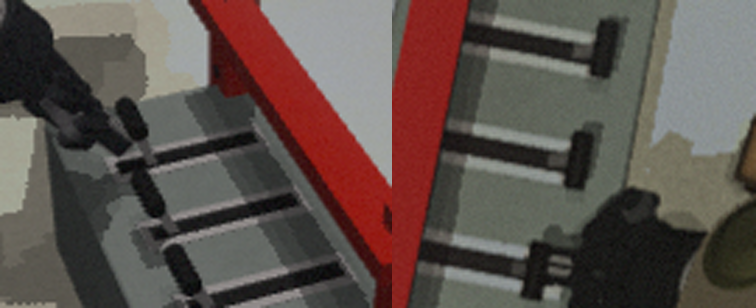

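```bash
python3 -m crank '[{"tx":0.006,"ty":0,"tz":-0.008,"spin":0,"hand":1},{"tx":0.012,"ty":0,"tz":-0.016,"spin":0,"hand":1}]' | grep -E "^force"
python3 -m crank '[{"tx":0.014,"ty":0,"tz":0.004,"spin":0,"hand":1},{"tx":0.02,"ty":0,"tz":0.006,"spin":0,"hand":1}]' | grep -E "^force"
python3 plan.py
```

```text
force: [1.2, -6.4, -16.6]
force: [-3.0, -13.2, -14.8]
20.3 j [-0.472  0.318  1.807  0.67   1.295 -0.548] pos [489.5  51.8 175.6] 
x [0.16  0.768 0.62 ] y [ 0.979 -0.203 -0.002] z [ 0.125  0.607 -0.785] tilt 38.3 dir 78.4 F [ -3.  -13.2 -14.8]
bank now [-53.4  84.2 175.6] Fbx -13.6
```

The near lever gave about 10 mm and then pushed back harder and harder, so I take it as blocked. Backing off and trying the middle one.

```bash
python3 -m crank '[{"tx":-0.07,"ty":0,"tz":-0.035,"spin":0,"hand":1},{"tx":-0.16,"ty":0,"tz":-0.11,"spin":0,"hand":1},{"tx":-0.19,"ty":0.02,"tz":-0.14,"spin":0,"hand":1},{"tx":-0.2,"ty":0.2,"tz":-0.14,"spin":0,"hand":1},{"tx":-0.2,"ty":0.4,"tz":-0.14,"spin":0,"hand":1},{"tx":-0.2,"ty":0.42,"tz":-0.14,"spin":0,"hand":1}]' | grep -E "^force"
python3 plan.py 0 -80 171
python3 - <<'E'
from station import bot
import numpy as np
for c in ("scene","top"):
    bot.get_image(c)
    for t in ("near",): print(c,t,[(np.round(d["xyz"]),round(d["p"],2)) for d in bot.search_frame(c,f"lever_{t}_grip")[:3]])
E
```

```text
force: [-0.5, 0.8, 0.1]
20.9 j [-0.515  0.495  1.54   0.65   1.388 -0.527] pos [565.7 -12.1 174.8] 
x [0.157 0.766 0.624] y [ 0.979 -0.203  0.003] z [ 0.129  0.611 -0.781] tilt 38.6 dir 78.1 F [-0.5  0.8  0.1]
bank now [-100.1   -3.5  174.8] Fbx 0.6
units [ 0.067 -0.017  0.078] mm 20.8
scene near [(array([490.,  52., 195.]), 0.61)]
top near [(array([485.,  53., 200.]), 0.51)]
```

```bash
python3 -m crank '[{"tx":0.03,"ty":-0.01,"tz":0.05,"spin":0,"hand":1},{"tx":0.067,"ty":-0.02,"tz":0.078,"spin":0,"hand":1},{"tx":0.09,"ty":-0.02,"tz":0.09,"spin":0,"hand":1},{"tx":0.105,"ty":-0.02,"tz":0.1,"spin":0,"hand":1}]' | grep -E "^force"
python3 -m crank '[{"tx":0.012,"ty":0,"tz":0.009,"spin":0,"hand":1},{"tx":0.024,"ty":0,"tz":0.018,"spin":0,"hand":1}]' | grep -E "^force"
python3 plan.py
python3 -m crank '[{"tx":0.012,"ty":0,"tz":0.009,"spin":0,"hand":1},{"tx":0.02,"ty":0,"tz":0.015,"spin":0,"hand":1}]' | grep -E "^force"
python3 plan.py
```

```text
force: [-1.2, -4.2, -2.0]
force: [-1.2, -4.7, 0.2]
21.7 j [-0.457  0.48   1.571  0.668  1.344 -0.494] pos [566.2  23.  172.7] 
x [0.158 0.766 0.623] y [ 0.979 -0.203  0.002] z [ 0.128  0.61  -0.782] tilt 38.5 dir 78.2 F [-1.2 -4.7  0.2]
bank now [-65.7   3.3 172.7] Fbx -4.9
force: [-1.4, -6.8, -1.1]
21.9 j [-0.448  0.48   1.571  0.67   1.339 -0.487] pos [567.2  27.5 172.7] 
x [0.158 0.766 0.623] y [ 0.979 -0.204  0.002] z [ 0.128  0.609 -0.783] tilt 38.5 dir 78.1 F [-1.4 -6.8 -1.1]
bank now [-61.    3.2 172.7] Fbx -6.9
```

```bash
python3 -m crank '[{"tx":0.012,"ty":0,"tz":0.009,"spin":0,"hand":1},{"tx":0.016,"ty":0,"tz":0.012,"spin":0,"hand":1}]' | grep -E "^force"
python3 plan.py|tail -1
python3 -m crank '[{"tx":0.012,"ty":0,"tz":0.009,"spin":0,"hand":1},{"tx":0.016,"ty":0,"tz":0.012,"spin":0,"hand":1}]' | grep -E "^force"
python3 plan.py|tail -1
```

```text
force: [-2.0, -10.4, -0.9]
bank now [-57.5   3.1 172.6] Fbx -10.5
force: [-3.7, -13.7, -0.1]
bank now [-54.1   3.  172.6] Fbx -14.1
```

```bash
python3 -m crank '[{"tx":-0.07,"ty":0,"tz":-0.045,"spin":0,"hand":1},{"tx":-0.16,"ty":0,"tz":-0.12,"spin":0,"hand":1},{"tx":-0.19,"ty":0.03,"tz":-0.14,"spin":0,"hand":1},{"tx":-0.19,"ty":0.22,"tz":-0.14,"spin":0,"hand":1},{"tx":-0.19,"ty":0.42,"tz":-0.14,"spin":0,"hand":1},{"tx":-0.19,"ty":0.44,"tz":-0.14,"spin":0,"hand":1}]' | grep -E "^force"
python3 plan.py -85 -70 172
```

```text
force: [-0.8, -0.1, 0.5]
22.9 j [-0.474  0.67   1.257  0.652  1.452 -0.43 ] pos [648.  -28.8 170.6] 
x [0.157 0.765 0.624] y [ 0.979 -0.203  0.002] z [ 0.129  0.611 -0.781] tilt 38.6 dir 78.1 F [-0.8 -0.1  0.5]
bank now [-99.4 -87.4 170.6] Fbx -0.2
units [ 0.12  -0.012  0.086] mm 29.6
```

```bash
python3 -m crank '[{"tx":0.05,"ty":0,"tz":0.04,"spin":0,"hand":1},{"tx":0.09,"ty":-0.01,"tz":0.065,"spin":0,"hand":1},{"tx":0.11,"ty":-0.01,"tz":0.08,"spin":0,"hand":1},{"tx":0.13,"ty":-0.01,"tz":0.096,"spin":0,"hand":1}]' | grep -E "^force"
python3 plan.py|tail -1
python3 -m crank '[{"tx":0.012,"ty":0,"tz":0.009,"spin":0,"hand":1},{"tx":0.02,"ty":0,"tz":0.015,"spin":0,"hand":1}]' | grep -E "^force"
python3 -m crank '[{"tx":0.01,"ty":0,"tz":0.008,"spin":0,"hand":1},{"tx":0.016,"ty":0,"tz":0.012,"spin":0,"hand":1}]' | grep -E "^force"
python3 plan.py|tail -1
```

```text
force: [-0.0, -3.7, 0.3]
bank now [-66.8 -82.  172.9] Fbx -3.7
force: [-0.6, -3.5, 0.8]
force: [-0.5, -3.8, 0.5]
bank now [-58.1 -82.5 172.7] Fbx -3.8
```

```bash
python3 -m crank '[{"tx":0.043,"ty":0,"tz":0.026,"spin":0,"hand":1},{"tx":0.088,"ty":0,"tz":0.049,"spin":0,"hand":1},{"tx":0.132,"ty":0,"tz":0.075,"spin":0,"hand":1},{"tx":0.174,"ty":0,"tz":0.102,"spin":0,"hand":1},{"tx":0.215,"ty":0,"tz":0.131,"spin":0,"hand":1}]' | grep -E "^force"
python3 plan.py|tail -1
python3 -m crank '[{"tx":0.04,"ty":0,"tz":0.031,"spin":0,"hand":1},{"tx":0.075,"ty":0,"tz":0.066,"spin":0,"hand":1},{"tx":0.108,"ty":0,"tz":0.105,"spin":0,"hand":1},{"tx":0.133,"ty":0,"tz":0.138,"spin":0,"hand":1},{"tx":0.14,"ty":0,"tz":0.148,"spin":0,"hand":1}]' | grep -E "^force"
python3 plan.py -85 40 171
```

```text
force: [0.1, -3.7, 1.4]
bank now [ -7.2 -82.3 179.5] Fbx -3.6
force: [-0.3, -1.6, 2.7]
24.7 j [-0.267  0.663  1.263  0.695  1.333 -0.274] pos [670.  102.2 173.1] 
x [0.158 0.766 0.624] y [ 0.979 -0.202  0.001] z [ 0.127  0.611 -0.782] tilt 38.6 dir 78.3 F [-0.3 -1.6  2.7]
bank now [ 33.3 -81.9 173.1] Fbx -1.6
units [0.02  0.015 0.029] mm 7.7
```

```bash
python3 -m crank '[{"tx":0.01,"ty":0,"tz":0.015,"spin":0,"hand":1},{"tx":0.02,"ty":0,"tz":0.029,"spin":0,"hand":1}]' | grep -E "^force"
python3 -m crank '[{"tx":0.012,"ty":0,"tz":0.009,"spin":0,"hand":1}]' | grep -E "^force"
python3 -m crank '[{"tx":0.008,"ty":0,"tz":0.009,"spin":0,"hand":1}]' | grep -E "^force"
python3 -m crank '[{"tx":0.008,"ty":0,"tz":0.006,"spin":0,"hand":1}]' | grep -E "^force"
python3 plan.py|tail -1
```

```text
force: [-1.4, -2.8, 1.2]
force: [-0.8, -2.8, -0.1]
force: [-1.5, -2.9, -0.4]
force: [-0.3, -2.1, -0.6]
bank now [ 46.2 -82.1 170.8] Fbx -2.1
```

```bash
for i in 1; do
python3 -m crank '[{"tx":0.008,"ty":0,"tz":0.006,"spin":0,"hand":1}]' | grep -E "^force"
python3 -m crank '[{"tx":0.008,"ty":0,"tz":0.006,"spin":0,"hand":1}]' | grep -E "^force"
python3 -m crank '[{"tx":0.008,"ty":0,"tz":0.006,"spin":0,"hand":1}]' | grep -E "^force"
done
python3 plan.py|tail -1
```

```text
force: [-1.1, -2.9, -0.5]
force: [-4.3, -13.0, 0.6]
force: [-9.8, -23.0, 3.8]
bank now [ 50.1 -82.3 171. ] Fbx -24.5
```

```bash
python3 -m crank '[{"tx":-0.12,"ty":0,"tz":-0.096,"spin":0,"hand":1},{"tx":-0.3,"ty":0,"tz":-0.24,"spin":0,"hand":1},{"tx":-0.45,"ty":0,"tz":-0.36,"spin":0,"hand":1},{"tx":-0.55,"ty":-0.02,"tz":-0.44,"spin":0,"hand":1},{"tx":-0.55,"ty":-0.2,"tz":-0.44,"spin":0,"hand":1},{"tx":-0.55,"ty":-0.4,"tz":-0.44,"spin":0,"hand":1},{"tx":-0.55,"ty":-0.42,"tz":-0.44,"spin":0,"hand":1}]' | grep -E "^force"
python3 plan.py 0 -66 172
python3 - <<'E'
from station import bot
import cv2, numpy as np
a=bot.get_image("scene")["img"][:,:,::-1]
print([(np.round(d["xyz"]),round(d["p"],2)) for d in bot.search_frame("scene","lever_far_grip")[:3]])
cv2.imwrite("pics/far.png",cv2.resize(a[150:350,250:450],None,fx=3,fy=3,interpolation=2))
E
```

```text
force: [0.5, -0.7, 0.4]
26.2 j [-0.498  0.484  1.571  0.656  1.368 -0.523] pos [560.    1.3 171.1] 
x [0.16  0.764 0.625] y [ 0.979 -0.203 -0.002] z [ 0.125  0.612 -0.781] tilt 38.7 dir 78.5 F [ 0.5 -0.7  0.4]
bank now [-88.2   4.9 171.1] Fbx -0.6
units [0.089 0.025 0.066] mm 22.8
[(array([670., 120., 168.]), 0.6)]
```

View pics/far.png

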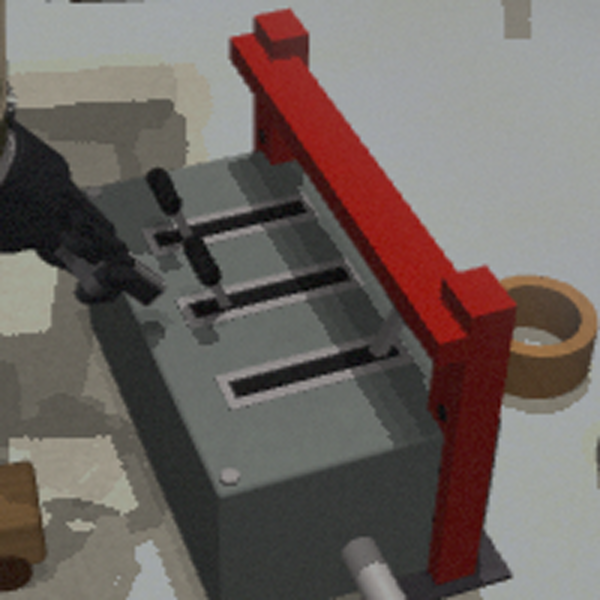

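The far lever's stem now stands at the left end of its slot (pixel 385,340); the near and middle levers still lean right. Next, the middle lever.

```bash
python3 -m crank '[{"tx":0.05,"ty":0.02,"tz":0.034,"spin":0,"hand":1},{"tx":0.089,"ty":0.025,"tz":0.064,"spin":0,"hand":1},{"tx":0.105,"ty":0.025,"tz":0.077,"spin":0,"hand":1}]' | grep -E "^force"
python3 plan.py|tail -1
python3 -m crank '[{"tx":0.014,"ty":0,"tz":0.011,"spin":0,"hand":1},{"tx":0.024,"ty":0,"tz":0.018,"spin":0,"hand":1}]' | grep -E "^force"
python3 plan.py|tail -1
```

```text
force: [0.0, -3.5, -0.3]
bank now [-61.6  -4.1 172.3] Fbx -3.4
force: [-0.7, -2.8, -0.6]
bank now [-56.7  -3.7 172.5] Fbx -2.9
```

```bash
python3 -m crank '[{"tx":0.014,"ty":0,"tz":0.008,"spin":0,"hand":1},{"tx":0.024,"ty":0,"tz":0.014,"spin":0,"hand":1}]' | grep -E "^force"
python3 -m crank '[{"tx":0.014,"ty":0,"tz":0.008,"spin":0,"hand":1},{"tx":0.024,"ty":0,"tz":0.014,"spin":0,"hand":1}]' | grep -E "^force"
python3 plan.py|tail -1
```

```text
force: [-1.3, -3.2, -0.8]
force: [0.2, -4.6, 1.3]
bank now [-45.8  -3.5 174.4] Fbx -4.5
```

```bash
python3 -m crank '[{"tx":0.043,"ty":0,"tz":0.026,"spin":0,"hand":1},{"tx":0.085,"ty":0,"tz":0.051,"spin":0,"hand":1},{"tx":0.126,"ty":0,"tz":0.075,"spin":0,"hand":1},{"tx":0.164,"ty":0,"tz":0.099,"spin":0,"hand":1}]' | grep -E "^force"
python3 -m crank '[{"tx":0.04,"ty":0,"tz":0.031,"spin":0,"hand":1},{"tx":0.075,"ty":0,"tz":0.066,"spin":0,"hand":1},{"tx":0.108,"ty":0,"tz":0.105,"spin":0,"hand":1},{"tx":0.133,"ty":0,"tz":0.138,"spin":0,"hand":1},{"tx":0.14,"ty":0,"tz":0.148,"spin":0,"hand":1}]' | grep -E "^force"
python3 -m crank '[{"tx":0.01,"ty":0,"tz":0.015,"spin":0,"hand":1},{"tx":0.02,"ty":0,"tz":0.029,"spin":0,"hand":1},{"tx":0.032,"ty":0,"tz":0.038,"spin":0,"hand":1},{"tx":0.04,"ty":0,"tz":0.047,"spin":0,"hand":1}]' | grep -E "^force"
python3 plan.py|tail -1
python3 -m crank '[{"tx":0.008,"ty":0,"tz":0.006,"spin":0,"hand":1}]' | grep -E "^force"
python3 -m crank '[{"tx":0.008,"ty":0,"tz":0.006,"spin":0,"hand":1}]' | grep -E "^force"
python3 plan.py|tail -1
```

```text
force: [-0.1, -3.7, -1.8]
force: [-1.1, -2.0, -0.6]
force: [-0.9, -2.6, -0.5]
bank now [ 44.6  -3.3 171.2] Fbx -2.8
force: [0.3, -2.4, 0.2]
force: [-0.8, -3.5, -0.8]
bank now [ 48.6  -3.2 171.4] Fbx -3.6
```

```bash
python3 -m crank '[{"tx":0.008,"ty":0,"tz":0.006,"spin":0,"hand":1}]' | grep -E "^force"
python3 -m crank '[{"tx":0.008,"ty":0,"tz":0.006,"spin":0,"hand":1}]' | grep -E "^force"
python3 plan.py|tail -1
```

```text
force: [-5.1, -15.0, 0.6]
force: [-10.0, -25.1, 4.5]
bank now [ 50.4  -3.5 171. ] Fbx -26.6
```

```bash
python3 -m crank '[{"tx":-0.12,"ty":0,"tz":-0.096,"spin":0,"hand":1},{"tx":-0.3,"ty":0,"tz":-0.24,"spin":0,"hand":1},{"tx":-0.45,"ty":0,"tz":-0.36,"spin":0,"hand":1},{"tx":-0.55,"ty":-0.02,"tz":-0.44,"spin":0,"hand":1},{"tx":-0.55,"ty":-0.2,"tz":-0.44,"spin":0,"hand":1},{"tx":-0.55,"ty":-0.4,"tz":-0.44,"spin":0,"hand":1},{"tx":-0.55,"ty":-0.44,"tz":-0.44,"spin":0,"hand":1},{"tx":-0.55,"ty":-0.44,"tz":-0.44,"spin":0,"hand":1}]' | grep -E "^force"
python3 plan.py 85 -62 172
```

```text
force: [0.2, -0.4, 0.2]
29.7 j [-0.549  0.325  1.81   0.651  1.327 -0.612] pos [481.9  17.5 172.1] 
x [0.158 0.766 0.624] y [ 0.979 -0.204  0.002] z [ 0.128  0.61  -0.782] tilt 38.6 dir 78.1 F [ 0.2 -0.4  0.2]
bank now [-88.5  84.5 172.1] Fbx -0.4
units [ 0.103 -0.002  0.083] mm 26.6
```

```bash
python3 -m crank '[{"tx":0.05,"ty":0,"tz":0.04,"spin":0,"hand":1},{"tx":0.085,"ty":0,"tz":0.067,"spin":0,"hand":1},{"tx":0.105,"ty":0,"tz":0.083,"spin":0,"hand":1}]' | grep -E "^force"
python3 -m crank '[{"tx":0.014,"ty":0,"tz":0.011,"spin":0,"hand":1},{"tx":0.024,"ty":0,"tz":0.018,"spin":0,"hand":1}]' | grep -E "^force"
python3 plan.py|tail -1
python3 -m crank '[{"tx":0.014,"ty":0,"tz":0.008,"spin":0,"hand":1},{"tx":0.024,"ty":0,"tz":0.014,"spin":0,"hand":1}]' | grep -E "^force"
python3 plan.py|tail -1
```

```text
force: [-1.0, -3.0, -1.3]
force: [-1.3, -3.1, 0.0]
bank now [-55.7  84.2 171.7] Fbx -3.3
force: [-0.9, -3.7, 0.9]
bank now [-50.4  84.3 172.7] Fbx -3.8
```

```bash
python3 -m crank '[{"tx":0.047,"ty":0,"tz":0.026,"spin":0,"hand":1},{"tx":0.094,"ty":0,"tz":0.052,"spin":0,"hand":1},{"tx":0.141,"ty":0,"tz":0.079,"spin":0,"hand":1},{"tx":0.187,"ty":0,"tz":0.106,"spin":0,"hand":1}]' | grep -E "^force"
python3 plan.py|tail -1
python3 -m crank '[{"tx":0.04,"ty":0,"tz":0.031,"spin":0,"hand":1},{"tx":0.075,"ty":0,"tz":0.066,"spin":0,"hand":1},{"tx":0.108,"ty":0,"tz":0.105,"spin":0,"hand":1},{"tx":0.133,"ty":0,"tz":0.138,"spin":0,"hand":1},{"tx":0.14,"ty":0,"tz":0.148,"spin":0,"hand":1}]' | grep -E "^force"
python3 -m crank '[{"tx":0.01,"ty":0,"tz":0.015,"spin":0,"hand":1},{"tx":0.02,"ty":0,"tz":0.029,"spin":0,"hand":1},{"tx":0.032,"ty":0,"tz":0.038,"spin":0,"hand":1},{"tx":0.04,"ty":0,"tz":0.047,"spin":0,"hand":1}]' | grep -E "^force"
python3 -m crank '[{"tx":0.008,"ty":0,"tz":0.006,"spin":0,"hand":1}]' | grep -E "^force"
python3 -m crank '[{"tx":0.008,"ty":0,"tz":0.006,"spin":0,"hand":1}]' | grep -E "^force"
python3 plan.py|tail -1
```

```text
force: [0.3, -3.5, -0.8]
bank now [ -7.2  84.8 179.3] Fbx -3.4
force: [-1.0, -2.3, -0.3]
force: [-0.2, -2.8, -1.4]
force: [-0.7, -2.9, -0.6]
force: [-1.8, -8.7, -1.1]
bank now [ 48.4  84.7 171.5] Fbx -8.8
```

```bash
python3 -m crank '[{"tx":0.008,"ty":0,"tz":0.006,"spin":0,"hand":1},{"tx":0.008,"ty":0,"tz":0.006,"spin":0,"hand":1}]' | grep -E "^force"
python3 plan.py|tail -1
python3 -m crank '[{"tx":0.004,"ty":0,"tz":0.003,"spin":0,"hand":1},{"tx":0.004,"ty":0,"tz":0.003,"spin":0,"hand":1}]' | grep -E "^force"
python3 plan.py|tail -1
```

```text
force: [-7.1, -17.5, 3.0]
bank now [ 48.9  84.5 171.3] Fbx -18.6
force: [-10.3, -23.1, 4.5]
bank now [ 49.1  84.5 171.2] Fbx -24.7
```

Stop reached. Backing away clear of the bank and checking.

```bash
python3 -m crank '[{"tx":-0.12,"ty":0,"tz":-0.096,"spin":0,"hand":1},{"tx":-0.3,"ty":0,"tz":-0.24,"spin":0,"hand":1},{"tx":-0.45,"ty":0,"tz":-0.36,"spin":0,"hand":1},{"tx":-0.6,"ty":0,"tz":-0.5,"spin":0,"hand":1},{"tx":-0.6,"ty":0,"tz":-0.7,"spin":0,"hand":1},{"tx":-0.6,"ty":0,"tz":-0.9,"spin":0,"hand":1},{"tx":-0.6,"ty":0,"tz":-0.9,"spin":0,"hand":1},{"tx":-0.6,"ty":0,"tz":-0.9,"spin":0,"hand":1}]' | grep -E "^force"
python3 plan.py
python3 - <<'E'
from station import bot
import cv2, numpy as np
a=bot.get_image("scene")["img"][:,:,::-1]
for t in ("lever_near_grip","lever_mid_grip","lever_far_grip"):
  print(t,[(np.round(d["xyz"]),round(d["p"],2)) for d in bot.search_frame("scene",t)[:3]])
b=bot.get_image("top")["img"][:,:,::-1]
for t in ("mug","tape_roll","toy_bus"): print(t,[(np.round(d["xyz"]),round(d["p"],2)) for d in bot.search_frame("top",t)[:2]])
x=cv2.resize(a[150:350,250:450],None,fx=2,fy=2); y=cv2.resize(b[110:350,170:470],(400,320)); y=cv2.copyMakeBorder(y,0,80,0,0,0)
cv2.imwrite("pics/end.png",np.hstack([x,y]))
E
```

```text
force: [-0.2, 0.3, -1.1]
33.1 j [-0.68   0.263  1.7    0.589  1.534 -0.606] pos [468.8 -47.2 237.5] 
x [0.158 0.766 0.624] y [ 0.979 -0.204  0.002] z [ 0.128  0.61  -0.782] tilt 38.6 dir 78.1 F [-0.2  0.3 -1.1]
bank now [-154.5   84.   237.5] Fbx 0.3
lever_near_grip [(array([510., 155., 162.]), 0.42)]
lever_mid_grip []
lever_far_grip [(array([674., 118., 164.]), 0.44)]
mug [(array([767., 314.,  40.]), 0.75), (array([576.,  90., 149.]), 0.52)]
tape_roll [(array([620., 316.,  46.]), 0.89)]
toy_bus [(array([ 564., -190.,   67.]), 0.84)]
```

View pics/end.png

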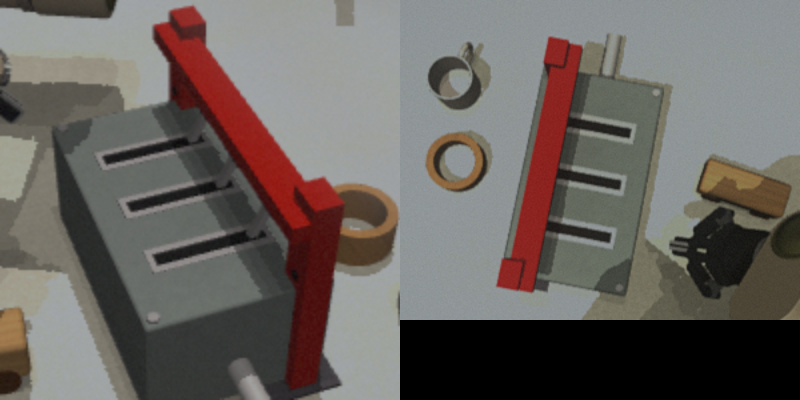

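The picture shows all three stems at the left ends of their slots under the rail (pixels 195,130, 225,170 and 258,220). The mug, tape roll and bus are where they started, and the gripper is clear.

```bash
python3 -c "
from station import bot
print(bot.sign_off())"
```

```text
the job is handed in; nothing more can be done
None
```

All three levers are over to their left stops, thrown in the order far, middle, near; the mug, tape roll and bus are undisturbed, the gripper is clear of the bank, and the job was handed in at about 33 s.

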